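Cap the paste pots and put them away in the pedal-lid chest

ROBOT

A 7-joint arm with a two-finger parallel gripper is mounted at the origin on the work surface. World frame = base frame: x ahead of the robot, y to its left, z up, the work surface at z = 0. Lengths are in m, angles in rad, forces in N, time in s.
With the tool pointing down it reaches from about 0.4 to 0.85 m from the base axis. Payload 10.4 kg.
Tool frame: the origin (TCP) lies between the finger pads; the fingertips stand 17 mm ahead of it and the grasp point (between the pads) lies 2 mm behind it; z points along the fingers, y is the direction in which the jaws open and shut (so a half turn about z gives the same grasp; the last joint's range is limited). The gripper opens to 85 mm and grips with 20 to 120 N. Pads are 22 mm wide; open, the fingers measure 114 mm over their backs; the gripper's body (76 mm by 85 mm) begins 54 mm behind the grasp point. The pads swing forward as they close: fully open they stand 13 mm farther back than shut.
Start: joints at [-1.335, 0.332, -0.065, 1.46, 0.022, 1.35, -0.088], TCP at [0.16, 0.604, 0.248] pointing down, gripper open.
Joint ranges: [-2.6, 2.6], [-0.5, 2.12], [-1.47, 1.34], [0.16, 2.42], [-1.27, 4.41], [0.06, 2.06], [-2.6, 2.6]. Speed limits (rad/s): [2.22, 2.22, 2.79, 2.79, 3.14, 3.14, 3.14].

INTERFACE

Orientations are given as a unit quaternion [x, y, z, w].
In Python, from workcell import manip gives the robot as it stands.
- The arm moves only by the tool jog_arm, never from a script. Its argument "steps" is one flat list of numbers, 5 for each row, row after row: the finger opening in m, from 0 to 0.0854, then the shift along the tool's x, y, z in m, then the turn about the tool's z in rad. In form: [gripper, x, y, z, twist, gripper, x, y, z, twist, ...]. A call has exactly 10 rows; each row is the pose to reach, as a shift and turn from the pose commanded when the call began, along the tool's axes at that moment; what a row does not reach only later rows make up. A row lasts 1/10 s, in which the tool goes at most 50 mm and 8.59 degrees, less where a joint would pass 70% of its speed; a pose out of reach is approached as far as the arm can. A call with a gripper value outside its range is refused whole. The fingers move at their own pace and stop on an object; "grip_force" is the grip in N (left out, the last holds). Time passes only in rows, so rows that repeat a pose let the fingers close, or fill a call up. It gives the time, the measured TCP pose, the force and the opening at its end, in the units of the state.
- manip.get_obs(): the state, without advancing time (a new reading comes with each control period).
- manip.camera(name): name is "scene" or "top"; returns (picture, depth): 480x640x3 uint8, red, green, blue; 480x640 float32, m along the optical axis (not along the pixel's ray), 0 where there is no reading.
- manip.calibration(name): a dict with "mtx" (3x3 intrinsics, pixels), "k1" (the pictures are not rectified: a ray, as slopes to the right and down, at radius r is drawn at 1 + k1 r^2 times it, then the intrinsics apply), "world_to_cam" (4x4, takes a point from world to camera coordinates). Camera axes: x right, y down, z forward; pixel columns grow to the right and rows downward; lengths in m; the calibration is good to about 2 mm. A picture is of the moment at which its call begins. calibration takes no time and is no camera call.
- manip.hand_in(): hands the job in, once; it reports no verdict.
The state is a dict: "clock": time; "joint_pos": joint angles; "joint_velocities": joint speeds; "tau": joint torques, N m; "position": TCP position; "ee_rot": TCP orientation; "ft_force": force on the tool from outside, world axes, zero at the start; "torque": the same for the moment, N m; "grip_width": opening from 0.0 (shut) to 1.0 (fully open).
Only numpy, scipy, OpenCV 4.12 (cv2) and the standard library are available. Lean on these libraries where they do the work, as an engineer would, in place of code of your own. Each camera call takes 0.05 s, during which the arm holds its last target.

TASK

Put the abrasive paste pots away: push the raised black cap of every pot on the bench fully home, press the chest's pedal all the way down so that its lid stands right up, and stand all the pots upright on the chest's floor while the lid is up. Then ease the pedal gently all the way back up, taking a few seconds, so that the lid comes down shut without slamming. Leave the oil bottle, the loupe and the brush where they are.

Things in the scene. Friction and masses are not known exactly. Their poses are not given: they have to be found in the camera images.
- chest: Grey sheet-metal chest fixed on the bench, an open box under a hinged lid: outside 222 x 312 mm (its x by its y), 82 mm high to the rim; walls and floor 6 mm thick, so 210 x 300 mm inside with the floor 6 mm above the bench. Origin: centre of its underside, at bench height. Its -x side is the pedal side, its +x side the lid's hinge side; z up.
- lid (a joint): Angle of the chest's thin aluminium lid (222 x 312 x 3 mm, hinged along the top of the chest's +x wall), rad: 0 shut, 1.92 fully up (leaning back past upright). It is linked to the pedal: lid angle = 4.8 x pedal angle, and it stays wherever the pedal is left.
- pedal (a joint): Pedal lever angle, rad: 0 up (lid shut), 0.4 fully down (lid up), hard stops at both ends. Pivot: a line parallel to the chest's y axis, 125 mm from the chest's origin towards -x, 60 mm above the bench. Friction holds it wherever it is left: it must be pushed down (about 10 N at the rib) and later lifted up again (5 to 10 N).
- pedal_grip (a point): Middle of the upright steel rib on the pedal's tread, to pinch from above: rib 14 mm thick (along chest y), 50 long (along the lever), 40 tall. The point is 12 mm below the rib's top, 28 mm above the tread (70 x 60 mm); 130 mm out along the lever from the pivot and 32 mm above its centre line. The lever slopes 0.2 rad up, pivot to tread, with the pedal up, 0.2 rad down when fully down.
- pot0: Round aluminium paste pot standing on the bench, 50 mm diameter, its body 48 mm tall, with a black push cap on top; 70 mm tall in all with the cap home; about 0.25 kg. All pots are alike. Origin: centre of its underside; z up its axis. May be absent.
- cap0 (a joint): Height of the black cap of pot0 (44 mm diameter, 22 mm tall, captive on the pot's neck) above its home position, m: 0 pressed fully home, 0.012 fully raised. A friction detent holds it where it is left: about 7 N to slide it. Cap top is 70 mm plus this value above the pot's underside. Not given if the pot is absent.
- pot1: Round aluminium paste pot standing on the bench, 50 mm diameter, its body 48 mm tall, with a black push cap on top; 70 mm tall in all with the cap home; about 0.25 kg. All pots are alike. Origin: centre of its underside; z up its axis. May be absent.
- cap1 (a joint): Height of the black cap of pot1 (44 mm diameter, 22 mm tall, captive on the pot's neck) above its home position, m: 0 pressed fully home, 0.012 fully raised. A friction detent holds it where it is left: about 7 N to slide it. Cap top is 70 mm plus this value above the pot's underside. Not given if the pot is absent.
- pot2: Round aluminium paste pot standing on the bench, 50 mm diameter, its body 48 mm tall, with a black push cap on top; 70 mm tall in all with the cap home; about 0.25 kg. All pots are alike. Origin: centre of its underside; z up its axis. May be absent.
- cap2 (a joint): Height of the black cap of pot2 (44 mm diameter, 22 mm tall, captive on the pot's neck) above its home position, m: 0 pressed fully home, 0.012 fully raised. A friction detent holds it where it is left: about 7 N to slide it. Cap top is 70 mm plus this value above the pot's underside. Not given if the pot is absent.
- pot3: Round aluminium paste pot standing on the bench, 50 mm diameter, its body 48 mm tall, with a black push cap on top; 70 mm tall in all with the cap home; about 0.25 kg. All pots are alike. Origin: centre of its underside; z up its axis. May be absent.
- cap3 (a joint): Height of the black cap of pot3 (44 mm diameter, 22 mm tall, captive on the pot's neck) above its home position, m: 0 pressed fully home, 0.012 fully raised. A friction detent holds it where it is left: about 7 N to slide it. Cap top is 70 mm plus this value above the pot's underside. Not given if the pot is absent.
- pot4: Round aluminium paste pot standing on the bench, 50 mm diameter, its body 48 mm tall, with a black push cap on top; 70 mm tall in all with the cap home; about 0.25 kg. All pots are alike. Origin: centre of its underside; z up its axis. May be absent.
- cap4 (a joint): Height of the black cap of pot4 (44 mm diameter, 22 mm tall, captive on the pot's neck) above its home position, m: 0 pressed fully home, 0.012 fully raised. A friction detent holds it where it is left: about 7 N to slide it. Cap top is 70 mm plus this value above the pot's underside. Not given if the pot is absent.
- oil: Bystander: amber bottle of oil, 60 mm diameter, 150 mm tall, standing. Origin: centre of its underside.
- loupe: Bystander: black eye loupe, 52 mm diameter, 45 mm tall, standing. Origin: centre of its underside.
- brush: Bystander: bench brush 190 mm long lying on the bench. Origin: under its middle; x along its length.
Things that resemble listed ones, but are neither listed nor needed, are in the scene too. Leave any orange or pink look-alike of the pot0 alone.

How it is judged:
By the outcome, as a careful person would: the job done as asked, in the order asked, and still so for the second after the job is handed in, with the robot touching nothing.
Of pot0, pot1, pot2, pot3, pot4 only 3 to 5 are there at a start; the rules pass over those that are not, and their reading is None.
At some moment in a run one of pot0, pot1, pot2, pot3, pot4 may be knocked a few centimetres aside while the robot is not near it.
It also fails if it takes over 210 s, if anything falls off the work surface, if the arm or the gripper's body presses on something with over 40 N, if the wrist force passes 120 N, or if a joint passes its speed limit or range.

## Working session

There is one attempt and no reset: what is moved stays moved. The work goes in short steps, Python scripts to look and compute and a tool call to move; the robot and the scene stay as the last step left them, time stands still between calls to the robot, and variables do not carry over. Pictures are saved under pics/ and viewed, and the job is handed in when it is done.

Besides the shell and the picture viewer there is one more tool, called after ">>>" by a JSON object that holds its "fn" and its "kwargs". jog_arm: Moves the arm, as the interface text tells. Its arguments: {"type":"object","properties":{"steps":{"type":"array"},"grip_force":{"type":"number"}},"required":["steps"]}

```bash
mkdir -p pics; ls; python3 - <<'E'
from workcell import manip
import cv2, numpy as np
np.set_printoptions(precision=4,suppress=True)
print(manip.get_obs())
for n in ("scene","top"):
    p,d=manip.camera(n); cv2.imwrite(f"pics/{n}0.png",p[:,:,::-1]); np.save(f"{n}_d.npy",d); np.save(f"{n}_p.npy",p)
    print(n,manip.calibration(n))
E
```

```text
pics
{'clock': 0.0, 'joint_pos': array([-1.3346,  0.3329, -0.0647,  1.4609,  0.0216,  1.3499, -0.0885]), 'joint_velocities': array([ 0.0005, -0.0011, -0.0006, -0.0006,  0.0004,  0.0003,  0.    ]), 'tau': array([ -0.0006, -62.5439,   0.0488, -39.1606,   0.0162,   0.0096,
         0.    ]), 'position': array([0.1598, 0.6039, 0.2475]), 'ee_rot': array([ 0.129 ,  0.9916, -0.0007, -0.0001]), 'ft_force': array([ 0.0005, -0.5632,  0.6921]), 'torque': array([-0.0438,  0.0139,  0.0133]), 'grip_width': 1.0022091421121928}
scene {'mtx': array([[493.6143,   0.    , 315.5227],
       [  0.    , 493.6143, 241.4402],
       [  0.    ,   0.    ,   1.    ]]), 'k1': 0.015057455005156742, 'world_to_cam': array([[ 0.4034,  0.9149,  0.0133, -0.2826],
       [ 0.7312, -0.3136, -0.6058, -0.367 ],
       [-0.5501,  0.2541, -0.7955,  1.6047],
       [ 0.    ,  0.    ,  0.    ,  1.    ]])}
top {'mtx': array([[514.2783,   0.    , 316.9295],
       [  0.    , 514.2783, 243.3672],
       [  0.    ,   0.    ,   1.    ]]), 'k1': -0.06504044258601005, 'world_to_cam': array([[ 0.0207, -0.9997,  0.0101,  0.0326],
       [-0.9967, -0.0215, -0.0786,  0.6262],
       [ 0.0788, -0.0084, -0.9969,  1.3393],
       [ 0.    ,  0.    ,  0.    ,  1.    ]])}
```

View pics/scene0.png

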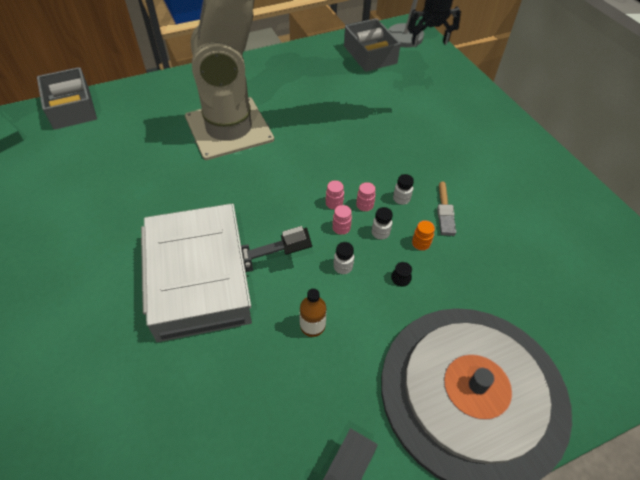

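View pics/top0.png

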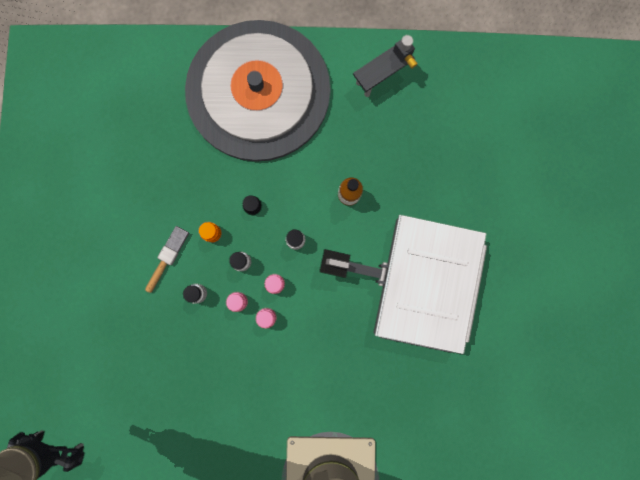

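Three black-capped pots are visible in the top view, at (295,239), (239,261) and (194,294). The loupe is at (252,205), the oil at (350,190), the pedal rib at (338,263) and the chest around (432,284). The pink and orange pots are look-alikes.

```bash
cat > h.py <<'E'
from workcell import manip
import cv2, numpy as np
from scipy.spatial.transform import Rotation as R
np.set_printoptions(precision=4,suppress=True)
CAL={n:manip.calibration(n) for n in("scene","top")}
def slopes(n,uv):
    c=CAL[n];uv=np.atleast_2d(np.float64(uv)).reshape(-1,1,2)
    return cv2.undistortPoints(uv,c["mtx"],np.array([c["k1"],0,0,0.])).reshape(-1,2)
def ray(n,uv):
    W=CAL[n]["world_to_cam"];s=slopes(n,uv);d=np.c_[s,np.ones(len(s))]@W[:3,:3]
    return -W[:3,:3].T@W[:3,3],d
def plane(n,uv,z):
    o,d=ray(n,uv);return o+d*((z-o[2])/d[:,2])[:,None]
def dep(n,uv,dd):
    o,d=ray(n,uv);return o+d*np.asarray(dd)[:,None]
def proj(n,P):
    c=CAL[n];W=c["world_to_cam"];P=np.atleast_2d(P)
    return cv2.projectPoints(P.astype(float),cv2.Rodrigues(W[:3,:3])[0],W[:3,3],c["mtx"],np.array([c["k1"],0,0,0.]))[0].reshape(-1,2)
def tri(a,b):
    oa,da=ray("scene",a);ob,db=ray("top",b);da=da[0];db=db[0]
    A=np.c_[da,-db];t=np.linalg.lstsq(A,ob-oa,rcond=None)[0]
    p,q=oa+da*t[0],ob+db*t[1];return (p+q)/2,np.linalg.norm(p-q)
def delta(goal,jawdir=None):
    """tool-frame shift to goal xyz, twist (rad) making tool y parallel to jawdir (world xy), mod pi"""
    o=manip.get_obs();r=R.from_quat(o["ee_rot"]);M=r.as_matrix()
    dp=M.T@(np.asarray(goal)-o["position"]); tw=0
    if jawdir is not None:
        v=M.T@np.array([jawdir[0],jawdir[1],0.]);tw=np.arctan2(-v[0],v[1]); tw=(tw+np.pi/2)%np.pi-np.pi/2
    print("delta",dp,"twist",tw,"j7",o["joint_pos"][6]);return dp,tw
def grab(tag,crop=None):
    out={}
    for n in("scene","top"):
        p,d=manip.camera(n);cv2.imwrite(f"pics/{n}{tag}.png",p[:,:,::-1]);out[n]=(p,d)
    return out
E
python3 - <<'E'
from h import *
for n in("top","scene"):
    p=np.load(n+"_p.npy");d=np.load(n+"_d.npy")
    m=(p.max(2)<45).astype(np.uint8)
    k,l,s,c=cv2.connectedComponentsWithStats(m)
    for i in range(1,k):
        if 60<s[i,4]<3000:
            ys,xs=np.where(l==i);P=dep(n,np.c_[xs,ys],d[ys,xs])
            t=P[P[:,2]>np.percentile(P[:,2],90)-.006]
            print(n,c[i],s[i],"z90",np.percentile(P[:,2],90),"topmean",t.mean(0),len(t))
# chest lid corners: white-ish high pts by depth
    ys,xs=np.mgrid[0:480,0:640];P=dep(n,np.c_[xs.ravel(),ys.ravel()],d.ravel())
    w=(P[:,2]>.075)&(P[:,2]<.1)&(p.min(2).ravel()>120)&(P[:,0]>.1)&(P[:,0]<.8)&(P[:,1]<0.05)&(P[:,1]>-.6)
    print(n,"lid",cv2.minAreaRect((P[w][:,:2]*1000).astype(np.float32)),np.median(P[w][:,2]),w.sum())
    w=(P[:,2]>.1)&(P[:,2]<.2)&(P[:,0]>.25)&(P[:,0]<.7)&(P[:,1]<0.1)&(P[:,1]>-.2)
    print("rib",P[w].mean(0) if w.any() else None,w.sum(), P[w].max(0))
E
python3 -c "
import cv2
a=cv2.imread('pics/top0.png');cv2.imwrite('pics/z0.png',cv2.resize(a[180:340,170:370],None,fx=4,fy=3.75,interpolation=2)[:600])
a=cv2.imread('pics/scene0.png');cv2.imwrite('pics/z1.png',cv2.resize(a[160:300,230:430],None,fx=4,fy=4,interpolation=2))"
```

```text
top [399.      53.6125] [394  46  14  16  80] z90 0.10845770710026684 topmean [ 1.1216 -0.1599  0.1072] 26
top [257.0159  86.7778] [250  82  13   9  63] z90 0.08368263349355769 topmean [1.0337 0.2111 0.0833] 17
top [352.6588 184.8118] [348 180  10  11  85] z90 0.15186697372589206 topmean [ 0.7608 -0.0374  0.1495] 77
top [254.9727 207.8909] [244 197  18  18 110] z90 0.04626522827075079 topmean [0.7168 0.2049 0.0846] 34
top [297.4302 237.9186] [293 231   9  15  86] z90 0.08204954981728851 topmean [0.6334 0.0961 0.0791] 74
top [333.8237 263.4816] [321 250  28  27 380] z90 0.0952510204035704 topmean [0.5743 0.0165 0.0996] 196
top [ 47.3296 452.0279] [  10  432   74   46 1326] z90 0.4016776189535348 topmean [0.1854 0.5632 0.4287] 217
top lid ((533.1004028320312, -198.7246856689453), (337.1948547363281, 313.05731201171875), 79.34441375732422) 0.0856370524014407 11236
rib [ 0.5702 -0.0018  0.1254] 139 [0.6056 0.0327 0.1357]
scene [154.0254  34.0408] [139   0  29  69 710] z90 -0.09266272945918845 topmean [-0.8987 -0.0582 -0.0216] 77
scene [366.1583   9.0583] [363   0   8  20 120] z90 -0.2459
[... 620 characters left out ...]
 263  20  23 364] z90 0.04743345169200277 topmean [0.7296 0.2231 0.0456] 175
scene [312.843 295.314] [307 289  12  13 121] z90 0.15198908241876663 topmean [ 0.7652 -0.0366  0.1501] 99
scene [202.2857 329.2315] [162 321  82  18 203] z90 0.03475727988037765 topmean [ 0.6845 -0.2727  0.0323] 119
scene [476.4101 386.295 ] [470 377  17  16 139] z90 0.08563432016468853 topmean [1.0567 0.2039 0.085 ] 36
scene [413.1479 452.6972] [385 410  60  70 142] z90 0.016993277080935742 topmean [1.1074 0.0335 0.0148] 77
scene lid ((569.1911010742188, -178.33444213867188), (384.8217468261719, 381.10333251953125), 78.8960189819336) 0.0867521794296861 10456
rib [ 0.5749 -0.0041  0.12  ] 244 [0.5834 0.0291 0.1377]
```

View pics/z0.png

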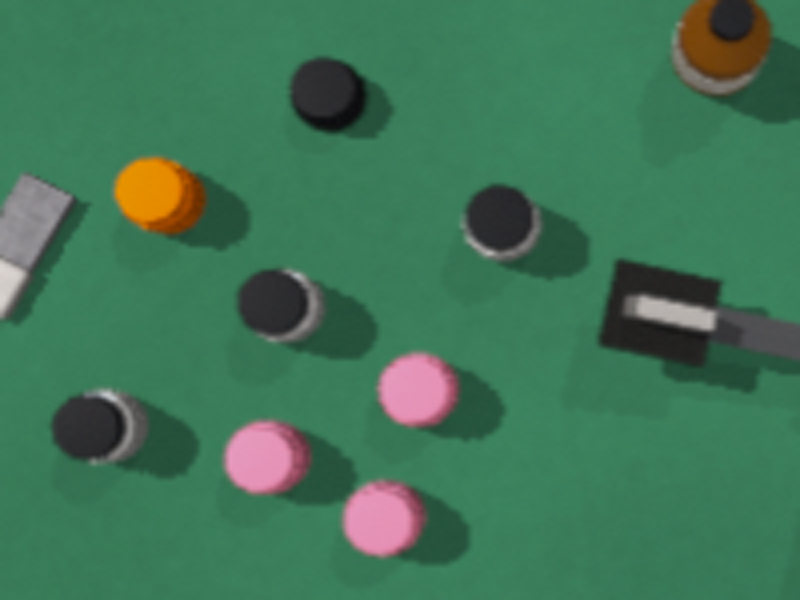

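View pics/z1.png

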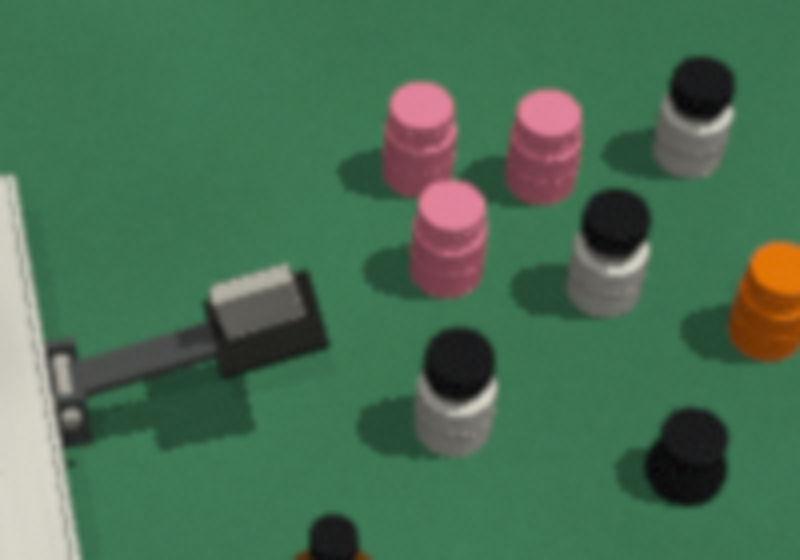

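```bash
python3 - <<'E'
from h import *
for nm,uv in dict(A=(295,238.4),B=(238.75,260.5),C=(193,293.9)).items():
    print(nm,plane("top",uv,.082)[0])
for nm,uv in dict(A=(345,248),B=(384,212.5),C=(405.5,180)).items():
    print(nm,"scene",plane("scene",uv,.082)[0])
p=np.load("top_p.npy")
hsv=cv2.cvtColor(p,cv2.COLOR_RGB2HSV)
m=((hsv[...,1]<40)&(hsv[...,2]>130)).astype(np.uint8)
m[:200]=0;m[:,:365]=0;m[:,500:]=0;m[380:]=0
m=cv2.morphologyEx(m,cv2.MORPH_OPEN,np.ones((5,5)))
c=max(cv2.findContours(m,0,1)[0],key=cv2.contourArea).reshape(-1,2)
P=plane("top",c,.085)[:,:2]
r=cv2.minAreaRect((P*1000).astype(np.float32));print(r);print(cv2.boxPoints(r))
# rib top
m=((hsv[...,1]<60)&(hsv[...,2]>110)).astype(np.uint8);m[:,:322]=0;m[:,352:]=0;m[:250]=0;m[275:]=0
ys,xs=np.where(m);P=plane("top",np.c_[xs,ys],.128);r=cv2.minAreaRect((P[:,:2]*1000).astype(np.float32));print(r,P.mean(0))
E
python3 -c "
import cv2
a=cv2.imread('pics/top0.png');cv2.imwrite('pics/z2.png',cv2.resize(a[205:365,310:500],None,fx=4,fy=3.75,interpolation=2)[:600])"
```

```text
A [0.6322 0.1022 0.082 ]
B [0.573  0.2434 0.082 ]
C [0.4861 0.3565 0.082 ]
A scene [0.6374 0.1059 0.082 ]
B scene [0.5739 0.2498 0.082 ]
C scene [0.4934 0.3608 0.082 ]
((523.8317260742188, -247.51776123046875), (235.5638427734375, 313.48248291015625), 79.22938537597656)
[[ 347.8409 -333.9333]
 [ 655.8009 -392.5162]
 [ 699.8225 -161.1022]
 [ 391.8625 -102.5193]]
((570.220703125, -6.109685897827148), (51.40632247924805, 13.533794403076172), 78.6681900024414) [ 0.5702 -0.0062  0.128 ]
```

View pics/z2.png

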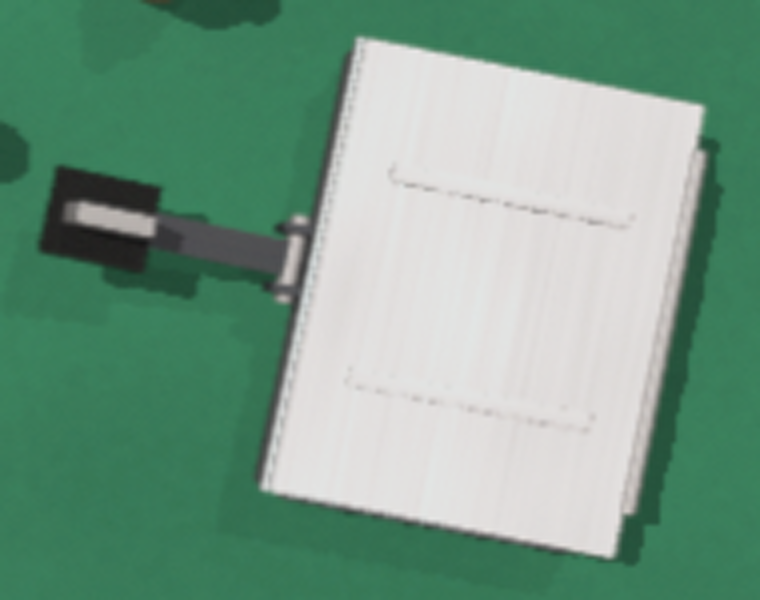

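```bash
python3 - <<'E'
from h import *
delta([.490,.3585,.13],(0.187,0.982))
E
```

```text
delta [-0.382  -0.1526  0.1178] twist -0.07058439170374298 j7 -0.08852456846457747
```

>>> {"fn": "jog_arm", "kwargs": {"steps": [0, -0.035, -0.015, 0.01, 0, 0, -0.075, -0.03, 0.02, 0, 0, -0.115, -0.045, 0.03, 0, 0, -0.155, -0.06, 0.04, 0, 0, -0.195, -0.078, 0.05, 0, 0, -0.235, -0.095, 0.06, 0, 0, -0.275, -0.11, 0.07, 0, 0, -0.315, -0.125, 0.08, 0, 0, -0.35, -0.14, 0.09, -0.04, 0, -0.382, -0.153, 0.1, -0.07], "grip_force": 30}}

```text
clock: 1.1
position: [0.4914, 0.3567, 0.1476]
ee_rot: [0.094, 0.996, -0.0, -0.0]
ft_force: [0.2, 1.4, -0.3]
grip_width: 0.001
```

```bash
python3 - <<'E'
from h import *
delta([.490,.3585,.1],(0.187,0.982))
o=manip.get_obs();print(o["position"],o["ft_force"],o["grip_width"])
r=grab("1")
a=r["scene"][0][100:240,330:490,::-1];b=r["top"][0][220:340,140:300,::-1]
cv2.imwrite("pics/z3.png",np.vstack([cv2.resize(a,(640,300)),cv2.resize(b,(640,300))]))
E
```

```text
delta [0.0017 0.0015 0.0476] twist -4.7162940523204355e-05 j7 0.7190979202672922
[0.4914 0.3567 0.1476] [ 0.2013  1.3664 -0.3232] 0.0012989392064605705
```

View pics/z3.png

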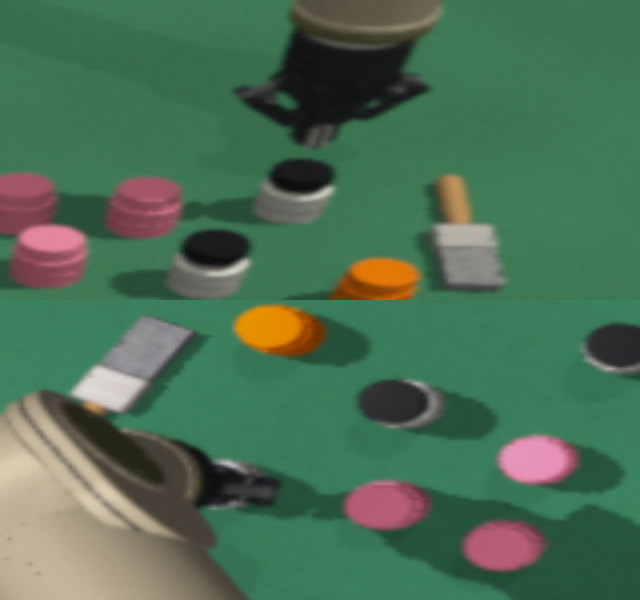

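>>> {"fn": "jog_arm", "kwargs": {"steps": [0, 0, 0, 0.02, 0, 0, 0, 0, 0.035, 0, 0, 0, 0, 0.043, 0, 0, 0, 0, 0.047, 0, 0, 0, 0, 0.05, 0, 0, 0, 0, 0.053, 0, 0, 0, 0, 0.056, 0, 0, 0, 0, 0.058, 0, 0, 0, 0, 0.06, 0, 0, 0, 0, 0.06, 0]}}

```text
clock: 2.2
position: [0.4903, 0.3589, 0.0891]
ee_rot: [0.094, 0.996, 0.001, 0.0]
ft_force: [-0.8, -0.7, 3.2]
grip_width: 0.001
```

>>> {"fn": "jog_arm", "kwargs": {"steps": [0, 0, 0, 0.001, 0, 0, 0, 0, 0.001, 0, 0, 0, 0, 0.002, 0, 0, 0, 0, 0.002, 0, 0, 0, 0, 0.003, 0, 0, 0, 0, 0.003, 0, 0, 0, 0, 0.004, 0, 0, 0, 0, 0.004, 0, 0, 0, 0, 0.004, 0, 0, 0, 0, 0.004, 0]}}

```text
clock: 3.2
position: [0.4909, 0.3592, 0.0871]
ee_rot: [0.094, 0.996, 0.001, 0.001]
ft_force: [-6.2, -4.1, 21.1]
grip_width: 0.004
```

```bash
python3 - <<'E'
from h import *
delta([.5735,.2465,.105],(0.187,0.982))
E
```

```text
delta [-0.1023 -0.0952 -0.018 ] twist -0.0007902317057031372 j7 0.721907785771886
```

>>> {"fn": "jog_arm", "kwargs": {"steps": [0, 0, 0, -0.02, 0, 0, 0, 0, -0.04, 0, 0, -0.025, -0.025, -0.045, 0, 0, -0.06, -0.055, -0.045, 0, 0, -0.09, -0.085, -0.045, 0, 0, -0.102, -0.095, -0.04, 0, 0, -0.102, -0.095, -0.03, 0, 0, -0.102, -0.095, -0.022, 0, 0, -0.102, -0.095, -0.018, 0, 0, -0.102, -0.095, -0.014, 0]}}

```text
clock: 4.2
position: [0.5714, 0.2479, 0.0979]
ee_rot: [0.093, 0.996, 0.0, -0.0]
ft_force: [-1.8, -0.0, 7.2]
grip_width: 0.0
```

>>> {"fn": "jog_arm", "kwargs": {"steps": [0, 0, 0, 0.003, 0, 0, 0, 0, 0.005, 0, 0, 0, 0, 0.007, 0, 0, 0, 0, 0.009, 0, 0, 0, 0, 0.011, 0, 0, 0, 0, 0.013, 0, 0, 0, 0, 0.013, 0, 0, 0, 0, 0.014, 0, 0, 0, 0, 0.014, 0, 0, 0, 0, 0.014, 0]}}

```text
clock: 5.2
position: [0.5723, 0.2482, 0.0872]
ee_rot: [0.093, 0.996, 0.001, 0.0]
ft_force: [-9.5, -2.6, 23.7]
grip_width: -0.001
```

```bash
python3 - <<'E'
from h import *
delta([.6345,.104,.105],(0.187,0.982))
E
```

```text
delta [-0.0879 -0.13   -0.018 ] twist 0.0012673452520319817 j7 0.9720286866146663
```

>>> {"fn": "jog_arm", "kwargs": {"steps": [0, 0, 0, -0.02, 0, 0, 0, 0, -0.04, 0, 0, -0.02, -0.03, -0.045, 0, 0, -0.045, -0.065, -0.045, 0, 0, -0.07, -0.1, -0.045, 0, 0, -0.088, -0.13, -0.04, 0, 0, -0.088, -0.13, -0.03, 0, 0, -0.088, -0.13, -0.022, 0, 0, -0.088, -0.13, -0.018, 0, 0, -0.088, -0.13, -0.014, 0]}}

```text
clock: 6.2
position: [0.6339, 0.1039, 0.0979]
ee_rot: [0.093, 0.996, 0.0, -0.0]
ft_force: [0.4, 0.5, -0.4]
grip_width: -0.003
```

>>> {"fn": "jog_arm", "kwargs": {"steps": [0, 0, 0, 0.003, 0, 0, 0, 0, 0.005, 0, 0, 0, 0, 0.007, 0, 0, 0, 0, 0.009, 0, 0, 0, 0, 0.011, 0, 0, 0, 0, 0.013, 0, 0, 0, 0, 0.013, 0, 0, 0, 0, 0.014, 0, 0, 0, 0, 0.014, 0, 0, 0, 0, 0.014, 0]}}

```text
clock: 7.2
position: [0.6351, 0.1034, 0.0872]
ee_rot: [0.094, 0.996, 0.001, 0.001]
ft_force: [-8.5, 1.1, 21.0]
grip_width: 0.003
```

```bash
python3 - <<'E'
from h import *
# pedal grip grasp point 2 mm behind TCP: TCP z = gz-0.002
delta([.5705,-.002,.115],(0.982,-.187))
E
```

```text
delta [ 0.0438 -0.1156 -0.0281] twist -1.5701320044841491 j7 1.2451723829036128
```

>>> {"fn": "jog_arm", "kwargs": {"steps": [0.02, 0, 0, -0.035, 0, 0.05, 0, 0, -0.07, -0.1, 0.06, 0.01, -0.02, -0.1, -0.2, 0.06, 0.02, -0.05, -0.12, -0.3, 0.06, 0.03, -0.08, -0.12, -0.4, 0.06, 0.044, -0.1, -0.12, -0.5, 0.06, 0.044, -0.116, -0.12, -0.6, 0.06, 0.044, -0.116, -0.12, -0.7, 0.06, 0.044, -0.116, -0.12, -0.8, 0.06, 0.044, -0.116, -0.12, -0.8]}}

```text
clock: 8.2
position: [0.5695, -0.0034, 0.2045]
ee_rot: [-0.302, 0.953, 0.0, 0.0]
ft_force: [0.1, -0.5, -0.2]
grip_width: 0.706
```

```bash
python3 - <<'E'
from h import *
delta([.5705,-.002,.115],(0.982,-.187)); print(manip.get_obs()["joint_pos"])
r=grab("2")
for n,(a,b,c,d) in dict(top=(180,340,170,370)).items(): cv2.imwrite("pics/z4.png",cv2.resize(r[n][0][a:b,c:d,::-1],None,fx=4,fy=3.75))
E
```

```text
delta [-0.0016  0.0006  0.0895] twist -0.7693069837435846 j7 2.1477616193121167
[-0.2375  0.2356  0.1904  1.6826 -0.0472  1.2272  2.1478]
```

View pics/z4.png

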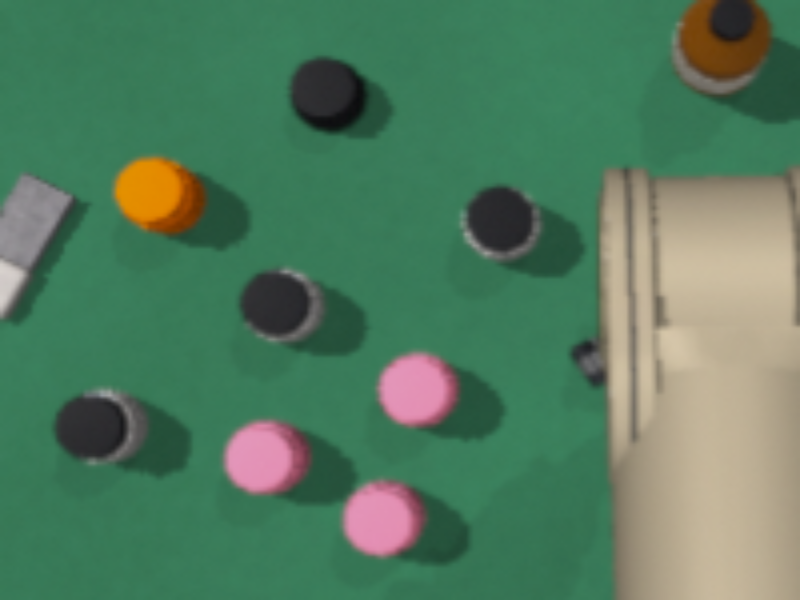

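View pics/scene2.png

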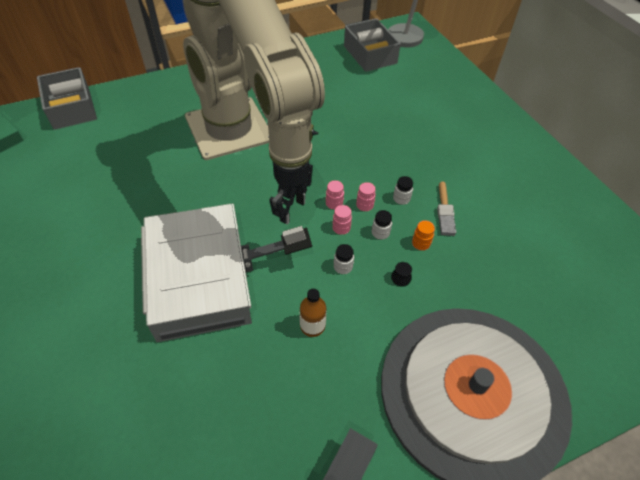

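Every cap now reads home (top at about 0.070 m under 21–24 N), and the pots haven't moved. A negative twist raises j7 past its limit, so I'll turn the other way.

>>> {"fn": "jog_arm", "kwargs": {"steps": [0.06, 0, 0, 0, 0.14, 0.06, 0, 0, 0, 0.28, 0.06, 0, 0, 0, 0.42, 0.06, 0, 0, 0, 0.56, 0.06, 0, 0, 0, 0.7, 0.06, 0, 0, 0, 0.84, 0.06, 0, 0, 0, 0.98, 0.06, 0, 0, 0, 1.12, 0.06, 0, 0, 0, 1.26, 0.06, 0, 0, 0, 1.4]}}

```text
clock: 9.3
position: [0.5695, -0.0034, 0.2043]
ee_rot: [0.388, 0.922, 0.0, 0.0]
ft_force: [-0.7, 0.1, -0.3]
grip_width: 0.706
```

>>> {"fn": "jog_arm", "kwargs": {"steps": [0.06, 0, 0, 0, 0.14, 0.06, 0, 0, 0, 0.28, 0.06, 0, 0, 0, 0.42, 0.06, 0, 0, 0, 0.56, 0.06, 0, 0, 0, 0.7, 0.06, 0, 0, 0, 0.84, 0.06, 0, 0, 0, 0.97, 0.05, 0, 0, 0, 0.97, 0.05, 0, 0, 0, 0.97, 0.05, 0, 0, 0, 0.97]}}

```text
clock: 10.3
position: [0.5695, -0.0036, 0.2043]
ee_rot: [0.77, 0.639, 0.0, -0.0]
ft_force: [-0.2, 0.3, 0.3]
grip_width: 0.584
```

```bash
python3 - <<'E'
from h import *
delta([.5705,-.002,.115],(0.982,-.187)); print(manip.get_obs()["joint_pos"])
M=R.from_quat(manip.get_obs()["ee_rot"]).as_matrix();print(M)
# pedal arc points in world / tool shift
c=np.array([.5251,-.2408]);n=np.array([.187,.982]);
for a in np.linspace(.2,-.2,9):
    out=.125+.13*np.cos(a)-.032*np.sin(a);z=.06+.13*np.sin(a)+.032*np.cos(a)
    w=np.r_[c+n*out,z]
    if a==.2:w0=w
    print(a,w,"shift",M.T@(w-w0))
E
```

```text
delta [0.0018 0.0007 0.0893] twist 0.002666365005663529 j7 -0.16321529583654615
[-0.4695  0.2476  0.4645  1.6948 -0.117   1.2267 -0.1632]
[[ 0.1844  0.9828  0.    ]
 [ 0.9828 -0.1844  0.0001]
 [ 0.0001  0.     -1.    ]]
0.2 [0.5711 0.0008 0.1172] shift [0. 0. 0.]
0.15000000000000002 [0.5716 0.0035 0.1111] shift [0.0027 0.     0.0061]
0.1 [0.5721 0.0058 0.1048] shift [0.0051 0.     0.0124]
0.04999999999999999 [0.5725 0.0079 0.0985] shift [0.0072 0.     0.0187]
0.0 [0.5728 0.0096 0.092 ] shift [0.0089 0.     0.0252]
-0.04999999999999999 [0.5731 0.011  0.0855] shift [0.0104 0.     0.0317]
-0.10000000000000003 [0.5733 0.0121 0.0789] shift [0.0115 0.     0.0383]
-0.15000000000000002 [0.5734 0.0129 0.0722] shift [0.0123 0.     0.045 ]
-0.2 [0.5735 0.0133 0.0655] shift [0.0127 0.     0.0517]
```

>>> {"fn": "jog_arm", "kwargs": {"steps": [0.05, 0.002, 0, 0.02, 0, 0.05, 0.003, 0.001, 0.04, 0, 0.05, 0.004, 0.001, 0.06, 0, 0.05, 0.004, 0.001, 0.075, 0, 0.05, 0.004, 0.001, 0.086, 0, 0.05, 0.004, 0.001, 0.086, 0, 0.03, 0.004, 0.001, 0.086, 0, 0.01, 0.004, 0.001, 0.086, 0, 0.005, 0.004, 0.001, 0.086, 0, 0.005, 0.004, 0.001, 0.086, 0], "grip_force": 40}}

```text
clock: 11.3
position: [0.5719, -0.0001, 0.1193]
ee_rot: [0.77, 0.638, 0.001, 0.0]
ft_force: [0.4, -0.3, 5.0]
grip_width: 0.156
```

>>> {"fn": "jog_arm", "kwargs": {"steps": [0.005, 0.001, 0, 0.003, 0, 0.005, 0.003, 0, 0.006, 0, 0.005, 0.004, 0, 0.009, 0, 0.005, 0.005, 0, 0.012, 0, 0.005, 0.006, 0, 0.015, 0, 0.005, 0.007, 0, 0.018, 0, 0.005, 0.008, 0, 0.021, 0, 0.005, 0.009, 0, 0.024, 0, 0.005, 0.009, 0, 0.026, 0, 0.005, 0.009, 0, 0.026, 0]}}

```text
clock: 12.3
position: [0.5737, 0.0094, 0.0933]
ee_rot: [0.77, 0.638, 0.001, 0.0]
ft_force: [0.3, 3.4, 6.8]
grip_width: 0.159
```

>>> {"fn": "jog_arm", "kwargs": {"steps": [0.005, 0, 0, 0.003, 0, 0.005, 0.001, 0, 0.006, 0, 0.005, 0.002, 0, 0.009, 0, 0.005, 0.002, 0, 0.012, 0, 0.005, 0.003, 0, 0.015, 0, 0.005, 0.003, 0, 0.018, 0, 0.005, 0.004, 0, 0.021, 0, 0.005, 0.004, 0, 0.024, 0, 0.005, 0.004, 0, 0.026, 0, 0.005, 0.004, 0, 0.026, 0]}}

```text
clock: 13.3
position: [0.5745, 0.0135, 0.067]
ee_rot: [0.77, 0.638, 0.001, 0.0]
ft_force: [1.7, 3.1, 2.8]
grip_width: 0.154
```

>>> {"fn": "jog_arm", "kwargs": {"steps": [0.005, 0, 0, 0.001, 0, 0.005, 0, 0, 0.002, 0, 0.005, 0, 0, 0.003, 0, 0.005, 0, 0, 0.003, 0, 0.005, 0, 0, 0.004, 0, 0.005, 0, 0, 0.004, 0, 0.005, 0, 0, 0.005, 0, 0.005, 0, 0, 0.005, 0, 0.005, 0, 0, 0.005, 0, 0.005, 0, 0, 0.005, 0]}}

```text
clock: 14.3
position: [0.5746, 0.0137, 0.0634]
ee_rot: [0.77, 0.638, 0.001, -0.0]
ft_force: [-5.5, 3.4, 20.7]
grip_width: 0.156
```

```bash
python3 - <<'E'
from h import *
r=grab("3");print(manip.get_obs()["ft_force"])
E
```

```text
[-5.9016  3.3621 20.1794]
```

View pics/scene3.png

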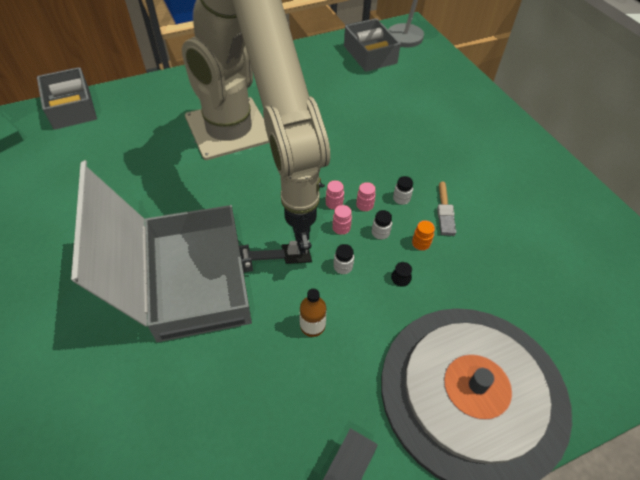

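Lid stands fully up (scene (110,245)), pedal on its stop. Releasing and going to pot A.

>>> {"fn": "jog_arm", "kwargs": {"steps": [0.005, 0, 0, -0.002, 0, 0.02, 0, 0, -0.002, 0, 0.04, 0, 0, -0.002, 0, 0.05, 0, 0, -0.002, 0, 0.05, 0, 0, -0.01, 0, 0.05, 0, 0, -0.03, 0, 0.06, 0, 0, -0.06, 0, 0.07, 0, 0, -0.09, 0, 0.075, 0, 0, -0.12, 0, 0.075, 0, 0, -0.14, 0]}}

```text
clock: 15.4
position: [0.5741, 0.0124, 0.2041]
ee_rot: [0.771, 0.637, 0.001, 0.001]
ft_force: [0.2, 0.1, 0.6]
grip_width: 0.879
```

```bash
cat > loc.py <<'E'
from h import *
def caps(r):
    for n in("top","scene"):
        p=r[n][0]; m=(p.max(2)<60).astype(np.uint8)
        k,l,s,c=cv2.connectedComponentsWithStats(m)
        for i in range(1,k):
            P=plane(n,c[i],.066)[0]
            if 100<s[i,4]<700 and .3<P[0]<.8 and -.5<P[1]<.5: print(n,c[i].round(1),s[i,4],P)
E
python3 - <<'E'
from loc import *
r=grab("4");caps(r)
delta([.635,.1035,.12],(0.982,-.187))
E
```

```text
top [251.9 205. ] 284 [0.7179 0.2164 0.066 ]
top [294.8 238. ] 203 [0.6347 0.1034 0.066 ]
top [238.5 260.5] 203 [0.5737 0.2463 0.066 ]
top [384.5 286.1] 117 [ 0.516  -0.1293  0.066 ]
top [192.6 293.6] 211 [0.4864 0.3613 0.066 ]
scene [404.4 183.6] 181 [0.4915 0.3613 0.066 ]
scene [382.8 218.2] 205 [0.5785 0.2458 0.066 ]
scene [251.  257.3] 243 [ 0.5614 -0.113   0.066 ]
scene [294.6 257. ] 293 [ 0.6028 -0.0144  0.066 ]
scene [343.9 252.7] 232 [0.6392 0.1033 0.066 ]
scene [401.4 274.2] 386 [0.7515 0.2028 0.066 ]
scene [312.8 295.5] 135 [ 0.7216 -0.0172  0.066 ]
scene [202.  329.3] 358 [ 0.7039 -0.2772  0.066 ]
delta [0.1005 0.0414 0.0853] twist -0.0002790011110656021 j7 -0.19121724140962063
```

View pics/scene4.png

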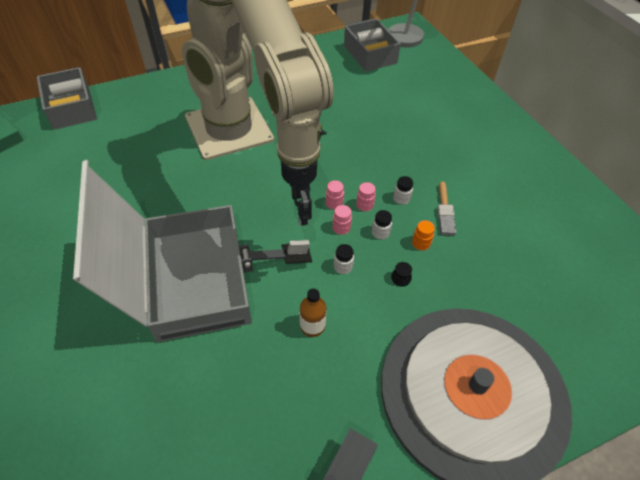

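View pics/top4.png

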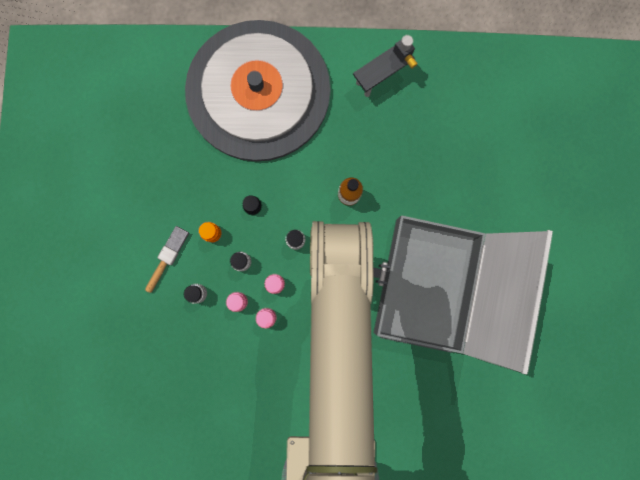

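>>> {"fn": "jog_arm", "kwargs": {"steps": [0.08, 0.03, 0.012, 0, 0, 0.08, 0.065, 0.027, 0, 0, 0.08, 0.1, 0.042, 0.01, 0, 0.08, 0.1, 0.042, 0.05, 0, 0.08, 0.1, 0.042, 0.09, 0, 0.08, 0.1, 0.042, 0.12, 0, 0.08, 0.1, 0.042, 0.145, 0, 0.08, 0.1, 0.042, 0.16, 0, 0.08, 0.1, 0.042, 0.171, 0, 0.08, 0.1, 0.042, 0.171, 0]}}

```text
clock: 16.5
position: [0.6329, 0.1029, 0.0292]
ee_rot: [0.77, 0.638, -0.001, -0.0]
ft_force: [0.6, -0.2, 0.1]
grip_width: 0.939
```

>>> {"fn": "jog_arm", "kwargs": {"steps": [0.06, 0, 0, 0, 0, 0.04, 0, 0, 0, 0, 0.04, 0, 0, 0, 0, 0.04, 0, 0, 0, 0, 0.04, 0, 0, 0, 0, 0.04, 0, 0, -0.01, 0, 0.04, 0, 0, -0.04, 0, 0.04, 0, 0, -0.08, 0, 0.04, 0, 0, -0.12, 0, 0.04, 0, 0, -0.14, 0], "grip_force": 40}}

```text
clock: 17.5
position: [0.6346, 0.103, 0.1748]
ee_rot: [0.77, 0.637, 0.002, 0.001]
ft_force: [0.5, -0.5, -3.1]
grip_width: 0.573
```

```bash
python3 - <<'E'
from h import *
delta([.6032,-.2048,.042],(0.982,-.187))
E
```

```text
delta [-0.3085  0.0262  0.1323] twist -0.0001834385844552422 j7 -0.2904217322448167
```

>>> {"fn": "jog_arm", "kwargs": {"steps": [0.04, -0.02, 0, 0, 0, 0.04, -0.06, 0.005, 0, 0, 0.04, -0.1, 0.008, 0, 0, 0.04, -0.14, 0.012, 0, 0, 0.04, -0.18, 0.015, 0, 0, 0.04, -0.22, 0.018, 0, 0, 0.04, -0.255, 0.022, 0, 0, 0.04, -0.285, 0.024, 0, 0, 0.04, -0.305, 0.026, 0, 0, 0.04, -0.309, 0.026, 0, 0]}}

```text
clock: 18.5
position: [0.5992, -0.2096, 0.1697]
ee_rot: [0.772, 0.636, -0.001, -0.0]
ft_force: [-1.2, -0.1, -3.2]
grip_width: 0.567
```

>>> {"fn": "jog_arm", "kwargs": {"steps": [0.04, 0, 0, 0.02, 0, 0.04, 0, 0, 0.04, 0, 0.04, 0, 0, 0.06, 0, 0.04, 0, 0, 0.08, 0, 0.04, 0, 0, 0.095, 0, 0.04, 0, 0, 0.11, 0, 0.04, 0, 0, 0.12, 0, 0.04, 0, 0, 0.126, 0, 0.04, 0, 0, 0.128, 0, 0.04, 0, 0, 0.129, 0]}}

```text
clock: 19.5
position: [0.6016, -0.2054, 0.0416]
ee_rot: [0.77, 0.638, 0.0, 0.0]
ft_force: [-0.2, -1.0, -2.9]
grip_width: 0.574
```

```bash
python3 - <<'E'
from h import *
delta([.6032,-.2048,.039],(0.982,-.187));o=manip.get_obs();print(o["position"],o["ft_force"])
r=grab("5")
cv2.imwrite("pics/z5.png",cv2.resize(r["scene"][0][150:350,60:330,::-1],None,fx=2.9,fy=2.9))
E
```

```text
delta [0.0009 0.0014 0.0026] twist 6.959501334180551e-05 j7 0.2859875056842451
[ 0.6016 -0.2054  0.0416] [-0.1795 -0.9722 -2.885 ]
```

View pics/z5.png

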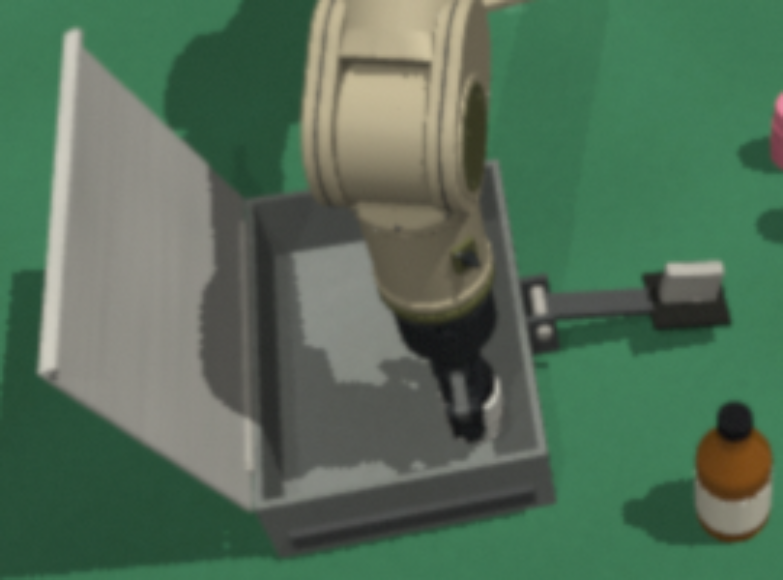

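The pot is inside the chest near (490,390), in the +y, pedal-side corner and clear of the walls. Lowering it onto the floor.

>>> {"fn": "jog_arm", "kwargs": {"steps": [0.04, 0, 0, 0.001, 0, 0.04, 0, 0, 0.002, 0, 0.04, 0, 0, 0.003, 0, 0.04, 0, 0, 0.004, 0, 0.04, 0, 0, 0.005, 0, 0.04, 0, 0, 0.005, 0, 0.04, 0, 0, 0.005, 0, 0.04, 0, 0, 0.005, 0, 0.04, 0, 0, 0.005, 0, 0.04, 0, 0, 0.005, 0]}}

```text
clock: 20.6
position: [0.6015, -0.2053, 0.0379]
ee_rot: [0.77, 0.638, 0.0, -0.0]
ft_force: [-7.8, 2.0, 13.9]
grip_width: 0.574
```

>>> {"fn": "jog_arm", "kwargs": {"steps": [0.04, 0, 0, -0.003, 0, 0.055, 0, 0, -0.003, 0, 0.065, 0, 0, -0.003, 0, 0.07, 0, 0, -0.003, 0, 0.07, 0, 0, -0.003, 0, 0.07, 0, 0, -0.03, 0, 0.07, 0, 0, -0.06, 0, 0.07, 0, 0, -0.1, 0, 0.07, 0, 0, -0.14, 0, 0.07, 0, 0, -0.16, 0]}}

```text
clock: 21.6
position: [0.6024, -0.206, 0.2001]
ee_rot: [0.77, 0.637, 0.001, 0.002]
ft_force: [0.5, -0.4, -0.2]
grip_width: 0.82
```

```bash
python3 - <<'E'
from h import *
o=manip.get_obs();print(o["position"],o["grip_width"])
delta([.5745,.2465,.033],(0.982,-.187))
E
```

```text
[ 0.6024 -0.206   0.2001] 0.8204841857705235
delta [ 0.4393 -0.1128  0.1666] twist -0.0001555458018167588 j7 0.22651100379632136
```

>>> {"fn": "jog_arm", "kwargs": {"steps": [0.08, 0.035, -0.009, 0, 0, 0.08, 0.08, -0.02, 0, 0, 0.08, 0.125, -0.032, 0, 0, 0.08, 0.17, -0.044, 0, 0, 0.08, 0.215, -0.055, 0, 0, 0.08, 0.26, -0.067, 0, 0, 0.08, 0.305, -0.078, 0, 0, 0.08, 0.35, -0.09, 0, 0, 0.08, 0.395, -0.102, 0, 0, 0.08, 0.439, -0.113, 0, 0]}}

```text
clock: 22.6
position: [0.5719, 0.2491, 0.1964]
ee_rot: [0.77, 0.638, 0.0, -0.0]
ft_force: [0.9, -1.4, -0.3]
grip_width: 0.929
```

>>> {"fn": "jog_arm", "kwargs": {"steps": [0.08, 0, 0, 0, 0, 0.08, 0, 0, 0.03, 0, 0.08, 0, 0, 0.06, 0, 0.08, 0, 0, 0.09, 0, 0.08, 0, 0, 0.12, 0, 0.08, 0, 0, 0.14, 0, 0.08, 0, 0, 0.155, 0, 0.08, 0, 0, 0.165, 0, 0.08, 0, 0, 0.167, 0, 0.08, 0, 0, 0.167, 0]}}

```text
clock: 23.6
position: [0.5728, 0.2472, 0.0298]
ee_rot: [0.77, 0.638, 0.0, 0.0]
ft_force: [0.8, 0.5, -0.4]
grip_width: 0.935
```

```bash
python3 - <<'E'
from h import *
r=grab("6");delta([.5745,.2465,.033],(0.982,-.187));print(manip.get_obs()["position"],manip.get_obs()["ft_force"])
E
```

```text
delta [-0.0006  0.0016 -0.0026] twist 9.491450103005228e-05 j7 -0.5320430207144122
[0.5731 0.2474 0.0304] [-0.0545  0.4904  0.6913]
```

View pics/scene6.png

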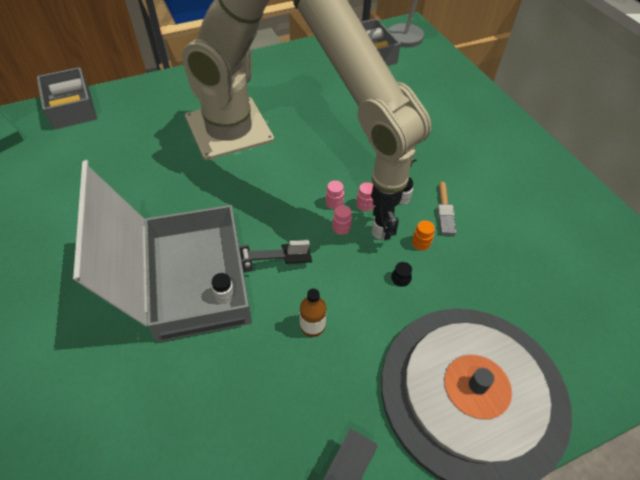

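Pot A stands upright in the chest at (221,288), and the jaws are around pot B at (382,225). Gripping it.

>>> {"fn": "jog_arm", "kwargs": {"steps": [0.06, 0, 0, -0.002, 0, 0.04, 0, 0, -0.002, 0, 0.04, 0, 0, -0.002, 0, 0.04, 0, 0, -0.002, 0, 0.04, 0, 0, -0.002, 0, 0.04, 0, 0, -0.01, 0, 0.04, 0, 0, -0.04, 0, 0.04, 0, 0, -0.08, 0, 0.04, 0, 0, -0.12, 0, 0.04, 0, 0, -0.14, 0]}}

```text
clock: 24.7
position: [0.5734, 0.2473, 0.1735]
ee_rot: [0.77, 0.638, 0.002, 0.0]
ft_force: [0.0, 0.3, -3.9]
grip_width: 0.571
```

```bash
python3 - <<'E'
from h import *
delta([.4657,-.1786,.040],(0.982,-.187))
E
```

```text
delta [-0.4389 -0.0265  0.1322] twist -0.00010655359760902705 j7 -0.5708064092962382
```

>>> {"fn": "jog_arm", "kwargs": {"steps": [0.04, -0.035, -0.002, 0, 0, 0.04, -0.08, -0.004, 0, 0, 0.04, -0.125, -0.007, 0, 0, 0.04, -0.17, -0.01, 0, 0, 0.04, -0.215, -0.013, 0, 0, 0.04, -0.26, -0.016, 0, 0, 0.04, -0.305, -0.018, 0, 0, 0.04, -0.35, -0.021, 0, 0, 0.04, -0.395, -0.024, 0, 0, 0.04, -0.439, -0.026, 0, 0]}}

```text
clock: 25.7
position: [0.4637, -0.1809, 0.1697]
ee_rot: [0.77, 0.638, 0.0, -0.0]
ft_force: [1.0, -0.4, -2.7]
grip_width: 0.571
```

>>> {"fn": "jog_arm", "kwargs": {"steps": [0.04, 0, 0, 0, 0, 0.04, 0, 0, 0.025, 0, 0.04, 0, 0, 0.05, 0, 0.04, 0, 0, 0.075, 0, 0.04, 0, 0, 0.095, 0, 0.04, 0, 0, 0.11, 0, 0.04, 0, 0, 0.12, 0, 0.04, 0, 0, 0.126, 0, 0.04, 0, 0, 0.129, 0, 0.04, 0, 0, 0.131, 0]}}

```text
clock: 26.7
position: [0.4652, -0.1794, 0.0386]
ee_rot: [0.77, 0.638, 0.0, 0.0]
ft_force: [-0.4, -0.6, -3.2]
grip_width: 0.573
```

```bash
python3 - <<'E'
from h import *
o=manip.get_obs();print(o["position"],o["ft_force"]); delta([.4657,-.1786,.036],(0.982,-.187))
r=grab("7")
cv2.imwrite("pics/z7.png",cv2.resize(r["scene"][0][150:350,60:330,::-1],None,fx=2.9,fy=2.9))
E
```

```text
[ 0.4652 -0.1794  0.0386] [-0.4261 -0.573  -3.2448]
delta [0.0009 0.0004 0.0026] twist 0.0001673506998498553 j7 0.28703296060608624
```

View pics/z7.png

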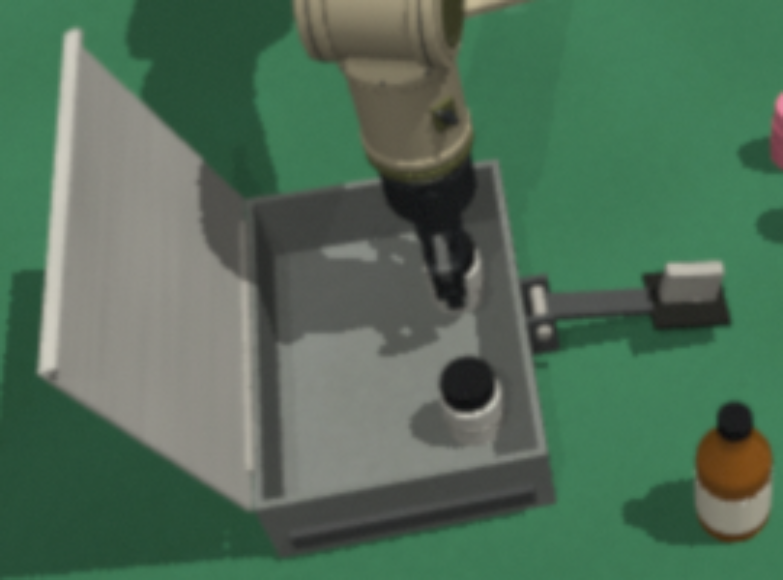

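Pot B hangs just above the floor at (455,270), clear of pot A at (470,400). Lowering it.

>>> {"fn": "jog_arm", "kwargs": {"steps": [0.04, 0, 0, 0.001, 0, 0.04, 0, 0, 0.002, 0, 0.04, 0, 0, 0.003, 0, 0.04, 0, 0, 0.004, 0, 0.04, 0, 0, 0.005, 0, 0.04, 0, 0, 0.005, 0, 0.04, 0, 0, 0.005, 0, 0.04, 0, 0, 0.005, 0, 0.04, 0, 0, 0.005, 0, 0.04, 0, 0, 0.005, 0]}}

```text
clock: 27.8
position: [0.4655, -0.1797, 0.037]
ee_rot: [0.771, 0.637, 0.001, -0.001]
ft_force: [-21.5, 7.1, 55.3]
grip_width: 0.573
```

>>> {"fn": "jog_arm", "kwargs": {"steps": [0.04, 0, 0, -0.004, 0, 0.055, 0, 0, -0.004, 0, 0.065, 0, 0, -0.004, 0, 0.07, 0, 0, -0.004, 0, 0.07, 0, 0, -0.004, 0, 0.07, 0, 0, -0.03, 0, 0.07, 0, 0, -0.06, 0, 0.07, 0, 0, -0.1, 0, 0.07, 0, 0, -0.14, 0, 0.07, 0, 0, -0.16, 0]}}

```text
clock: 28.8
position: [0.4658, -0.1798, 0.1964]
ee_rot: [0.77, 0.637, 0.001, 0.001]
ft_force: [0.6, 0.3, -0.8]
grip_width: 0.819
```

```bash
python3 - <<'E'
from loc import *
o=manip.get_obs();print(o["position"],o["grip_width"],o["ft_force"])
r=grab("8");caps(r)
delta([.488,.361,.033],(0.982,-.187))
E
```

```text
[ 0.4658 -0.1798  0.1964] 0.8187433947677972 [ 0.6119  0.322  -0.7651]
top [251.9 205. ] 281 [0.7179 0.2163 0.066 ]
top [414.  253.6] 216 [ 0.601  -0.2047  0.066 ]
top [334.5 264.8] 410 [ 0.568  -0.0001  0.066 ]
top [415.6 306.7] 696 [ 0.4648 -0.2098  0.066 ]
top [192.6 293.6] 210 [0.4865 0.3612 0.066 ]
scene [404.4 183.6] 182 [0.4917 0.3612 0.066 ]
scene [150.8 241.8] 146 [ 0.4175 -0.3274  0.066 ]
scene [214.6 236.7] 238 [ 0.4646 -0.1765  0.066 ]
scene [294.6 256.9] 296 [ 0.6027 -0.0142  0.066 ]
scene [401.4 274.2] 386 [0.7515 0.2028 0.066 ]
scene [220.8 282. ] 270 [ 0.6012 -0.2025  0.066 ]
scene [312.8 295.5] 134 [ 0.7215 -0.0173  0.066 ]
scene [202.2 329.3] 361 [ 0.704  -0.2768  0.066 ]
delta [ 0.5351 -0.0806  0.1631] twist 0.0001598285317525594 j7 0.14478733929646487
```

View pics/scene8.png

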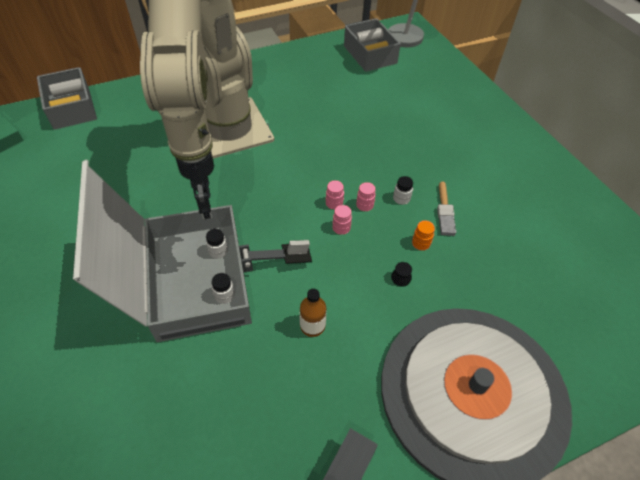

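Both pots stand upright in the chest, at (215,240) and (221,286). Going for pot C at (404,190), which hasn't moved.

>>> {"fn": "jog_arm", "kwargs": {"steps": [0.08, 0.035, -0.005, 0, 0, 0.08, 0.08, -0.012, 0, 0, 0.08, 0.125, -0.019, 0, 0, 0.08, 0.17, -0.026, 0, 0, 0.08, 0.215, -0.032, 0, 0, 0.08, 0.26, -0.039, 0, 0, 0.08, 0.305, -0.046, 0, 0, 0.08, 0.35, -0.053, 0, 0, 0.08, 0.395, -0.06, 0, 0, 0.08, 0.435, -0.066, 0, 0]}}

```text
clock: 29.9
position: [0.4804, 0.2626, 0.1917]
ee_rot: [0.77, 0.638, -0.001, -0.0]
ft_force: [0.3, -0.3, 0.1]
grip_width: 0.934
```

>>> {"fn": "jog_arm", "kwargs": {"steps": [0.08, 0.04, -0.006, 0, 0, 0.08, 0.08, -0.012, 0, 0, 0.08, 0.1, -0.015, 0, 0, 0.08, 0.1, -0.015, 0.02, 0, 0.08, 0.1, -0.015, 0.06, 0, 0.08, 0.1, -0.015, 0.1, 0, 0.08, 0.1, -0.015, 0.13, 0, 0.08, 0.1, -0.015, 0.15, 0, 0.08, 0.1, -0.015, 0.16, 0, 0.08, 0.1, -0.015, 0.161, 0]}}

```text
clock: 30.9
position: [0.4843, 0.3606, 0.0303]
ee_rot: [0.77, 0.638, -0.002, 0.0]
ft_force: [0.3, -0.5, 1.5]
grip_width: 0.941
```

>>> {"fn": "jog_arm", "kwargs": {"steps": [0.06, 0, 0, 0, 0, 0.04, 0, 0, 0, 0, 0.04, 0, 0, 0, 0, 0.04, 0, 0, 0, 0, 0.04, 0, 0, 0, 0, 0.04, 0, 0, -0.01, 0, 0.04, 0, 0, -0.04, 0, 0.04, 0, 0, -0.08, 0, 0.04, 0, 0, -0.12, 0, 0.04, 0, 0, -0.14, 0]}}

```text
clock: 31.9
position: [0.4861, 0.3619, 0.1768]
ee_rot: [0.77, 0.638, 0.002, -0.0]
ft_force: [1.3, 0.9, -2.1]
grip_width: 0.573
```

```bash
python3 - <<'E'
from h import *
delta([.5214,-.2604,.040],(0.982,-.187))
E
```

```text
delta [-0.6052  0.1507  0.1349] twist 3.163536163852676e-05 j7 -0.8517576428315302
```

>>> {"fn": "jog_arm", "kwargs": {"steps": [0.04, -0.03, 0.007, 0, 0, 0.04, -0.075, 0.018, 0, 0, 0.04, -0.12, 0.03, 0, 0, 0.04, -0.165, 0.041, 0, 0, 0.04, -0.21, 0.052, 0, 0, 0.04, -0.255, 0.063, 0, 0, 0.04, -0.3, 0.075, 0, 0, 0.04, -0.345, 0.086, 0, 0, 0.04, -0.39, 0.097, 0, 0, 0.04, -0.43, 0.107, 0, 0]}}

```text
clock: 32.9
position: [0.5094, -0.0834, 0.173]
ee_rot: [0.771, 0.637, 0.0, -0.0]
ft_force: [-0.5, -0.5, -1.8]
grip_width: 0.574
```

>>> {"fn": "jog_arm", "kwargs": {"steps": [0.04, -0.04, 0.01, 0, 0, 0.04, -0.08, 0.02, 0, 0, 0.04, -0.12, 0.03, 0, 0, 0.04, -0.155, 0.039, 0, 0, 0.04, -0.175, 0.044, 0, 0, 0.04, -0.175, 0.044, 0.02, 0, 0.04, -0.175, 0.044, 0.045, 0, 0.04, -0.175, 0.044, 0.07, 0, 0.04, -0.175, 0.044, 0.085, 0, 0.04, -0.175, 0.044, 0.09, 0]}}

```text
clock: 33.9
position: [0.5197, -0.2606, 0.0811]
ee_rot: [0.77, 0.638, -0.001, -0.001]
ft_force: [0.2, -1.1, -1.9]
grip_width: 0.574
```

```bash
python3 - <<'E'
from h import *
o=manip.get_obs();print(o["position"],o["ft_force"]); delta([.5214,-.2604,.040],(0.982,-.187))
r=grab("9")
cv2.imwrite("pics/z9.png",cv2.resize(r["scene"][0][150:350,60:330,::-1],None,fx=2.9,fy=2.9))
E
```

```text
[ 0.5197 -0.2606  0.0811] [ 0.1991 -1.077  -1.9229]
delta [0.0005 0.0017 0.0411] twist 0.0003255677730940043 j7 0.4069145008816872
```

View pics/z9.png

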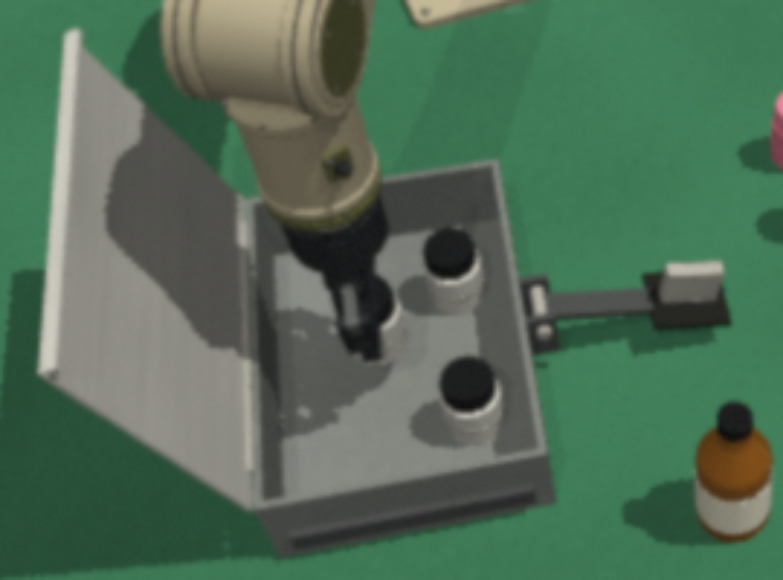

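Pot C is over the middle at (380,310), clear of both other pots and the lid.

>>> {"fn": "jog_arm", "kwargs": {"steps": [0.04, 0, 0, 0.01, 0, 0.04, 0, 0, 0.02, 0, 0.04, 0, 0, 0.028, 0, 0.04, 0, 0, 0.034, 0, 0.04, 0, 0, 0.037, 0, 0.04, 0, 0, 0.039, 0, 0.04, 0, 0, 0.04, 0, 0.04, 0, 0, 0.041, 0, 0.04, 0, 0, 0.041, 0, 0.04, 0, 0, 0.041, 0]}}

```text
clock: 35.0
position: [0.5206, -0.2612, 0.0414]
ee_rot: [0.77, 0.638, 0.0, 0.0]
ft_force: [1.1, 0.4, -1.9]
grip_width: 0.574
```

>>> {"fn": "jog_arm", "kwargs": {"steps": [0.04, 0, 0, 0.001, 0, 0.04, 0, 0, 0.001, 0, 0.04, 0, 0, 0.001, 0, 0.04, 0, 0, 0.002, 0, 0.04, 0, 0, 0.002, 0, 0.04, 0, 0, 0.002, 0, 0.04, 0, 0, 0.003, 0, 0.04, 0, 0, 0.003, 0, 0.04, 0, 0, 0.003, 0, 0.04, 0, 0, 0.003, 0]}}

```text
clock: 36.0
position: [0.5206, -0.2613, 0.0398]
ee_rot: [0.77, 0.638, 0.0, -0.0]
ft_force: [-7.9, 3.7, 16.0]
grip_width: 0.572
```

>>> {"fn": "jog_arm", "kwargs": {"steps": [0.04, 0, 0, -0.002, 0, 0.055, 0, 0, -0.002, 0, 0.065, 0, 0, -0.002, 0, 0.07, 0, 0, -0.002, 0, 0.07, 0, 0, -0.002, 0, 0.07, 0, 0, -0.03, 0, 0.07, 0, 0, -0.06, 0, 0.07, 0, 0, -0.1, 0, 0.07, 0, 0, -0.14, 0, 0.07, 0, 0, -0.17, 0]}}

```text
clock: 37.0
position: [0.5208, -0.2616, 0.2108]
ee_rot: [0.77, 0.637, 0.001, 0.001]
ft_force: [0.5, -0.8, -0.6]
grip_width: 0.818
```

```bash
python3 - <<'E'
from loc import *
r=grab("10")
cv2.imwrite("pics/z10.png",cv2.resize(r["scene"][0][150:350,60:330,::-1],None,fx=2.9,fy=2.9))
delta([.5735,.0125,.067],(0.982,-.187))
E
```

```text
delta [ 0.2796 -0.0021  0.1456] twist -0.00010270183335103766 j7 0.34028140622370423
```

View pics/z10.png

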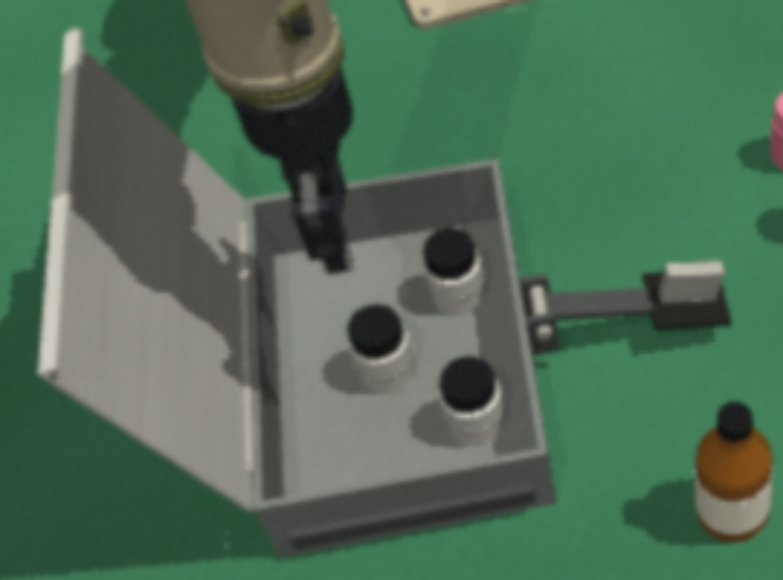

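View pics/top10.png

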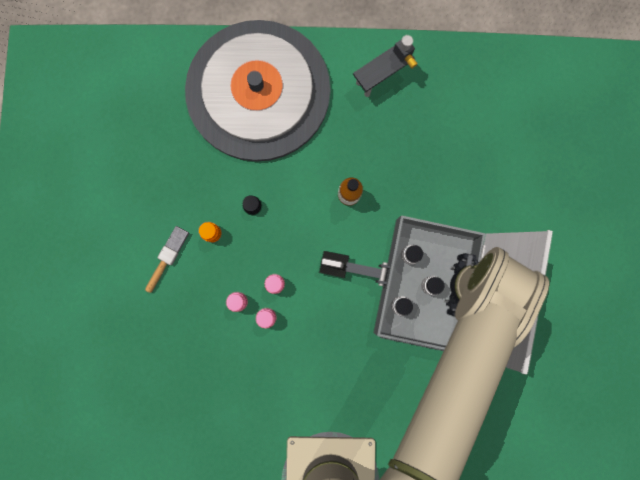

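All three pots stand upright in the chest with caps home, and no black-capped pot is left on the bench. Going back to the pedal rib at top (333,264).

>>> {"fn": "jog_arm", "kwargs": {"steps": [0.05, 0.03, 0, 0, 0, 0.05, 0.07, 0, 0, 0, 0.05, 0.115, 0, 0, 0, 0.05, 0.16, 0, 0, 0, 0.05, 0.205, 0, 0, 0, 0.05, 0.245, -0.001, 0, 0, 0.05, 0.27, -0.002, 0, 0, 0.05, 0.28, -0.002, 0, 0, 0.05, 0.28, -0.002, 0.01, 0, 0.05, 0.28, -0.002, 0.02, 0]}}

```text
clock: 38.1
position: [0.5706, 0.0124, 0.1872]
ee_rot: [0.771, 0.637, -0.0, 0.0]
ft_force: [-0.1, -0.1, -0.1]
grip_width: 0.587
```

>>> {"fn": "jog_arm", "kwargs": {"steps": [0.05, 0, 0, 0.03, 0, 0.05, 0, 0, 0.06, 0, 0.05, 0, 0, 0.09, 0, 0.05, 0, 0, 0.11, 0, 0.05, 0, 0, 0.12, 0, 0.05, 0, 0, 0.125, 0, 0.04, 0, 0, 0.125, 0, 0.02, 0, 0, 0.125, 0, 0.005, 0, 0, 0.125, 0, 0.005, 0, 0, 0.125, 0], "grip_force": 50}}

```text
clock: 39.1
position: [0.5743, 0.0135, 0.0653]
ee_rot: [0.771, 0.637, 0.003, 0.003]
ft_force: [14.4, -3.0, -4.4]
grip_width: 0.153
```

>>> {"fn": "jog_arm", "kwargs": {"steps": [0.005, 0, 0.001, 0, 0, 0.005, 0, 0.001, -0.001, 0, 0.005, 0, 0.001, -0.002, 0, 0.005, 0, 0.001, -0.003, 0, 0.005, 0, 0.001, -0.004, 0, 0.005, 0, 0.001, -0.005, 0, 0.005, 0, 0.001, -0.006, 0, 0.005, -0.001, 0.001, -0.007, 0, 0.005, -0.001, 0.001, -0.008, 0, 0.005, -0.001, 0.001, -0.009, 0]}}

```text
clock: 40.1
position: [0.5742, 0.0128, 0.0733]
ee_rot: [0.77, 0.637, 0.002, 0.002]
ft_force: [12.8, -2.1, -11.2]
grip_width: 0.156
```

```bash
python3 - <<'E'
from h import *
r=grab("11")
cv2.imwrite("pics/z11.png",cv2.resize(r["scene"][0][150:350,60:330,::-1],None,fx=2.9,fy=2.9))
E
```

```text
(no output)
```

View pics/z11.png

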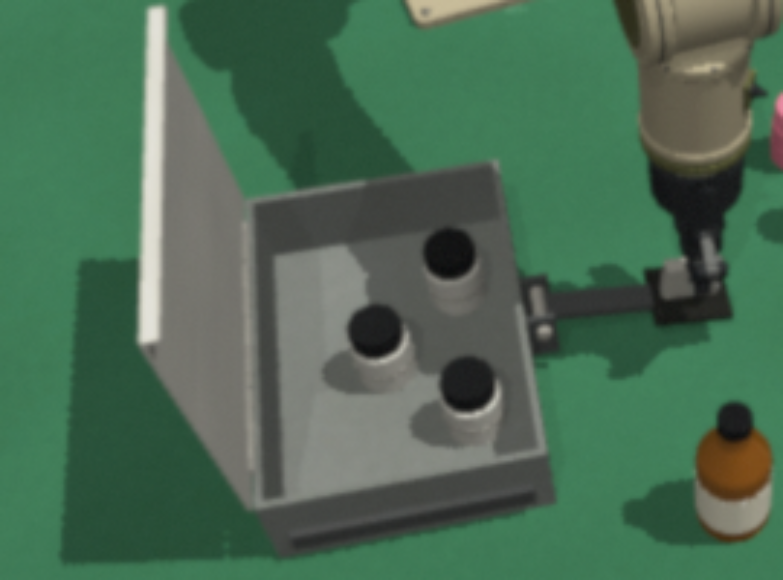

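The lid follows: it is at about upright now. Continuing slowly along the arc.

>>> {"fn": "jog_arm", "kwargs": {"steps": [0.005, 0, 0.001, -0.001, 0, 0.005, 0, 0.001, -0.002, 0, 0.005, 0, 0.001, -0.003, 0, 0.005, 0, 0.001, -0.004, 0, 0.005, -0.001, 0.001, -0.005, 0, 0.005, -0.001, 0.001, -0.006, 0, 0.005, -0.001, 0.001, -0.007, 0, 0.005, -0.001, 0.001, -0.008, 0, 0.005, -0.001, 0.001, -0.009, 0, 0.005, -0.001, 0.001, -0.01, 0]}}

```text
clock: 41.2
position: [0.574, 0.0114, 0.0829]
ee_rot: [0.771, 0.637, 0.001, 0.001]
ft_force: [8.3, -2.8, -9.8]
grip_width: 0.151
```

>>> {"fn": "jog_arm", "kwargs": {"steps": [0.005, 0, 0, -0.001, 0, 0.005, 0, 0, -0.002, 0, 0.005, -0.001, 0, -0.003, 0, 0.005, -0.001, 0, -0.004, 0, 0.005, -0.001, 0, -0.005, 0, 0.005, -0.001, 0, -0.006, 0, 0.005, -0.002, 0, -0.007, 0, 0.005, -0.002, 0, -0.008, 0, 0.005, -0.002, 0, -0.009, 0, 0.005, -0.003, 0, -0.01, 0]}}

```text
clock: 42.2
position: [0.5735, 0.0091, 0.0931]
ee_rot: [0.77, 0.638, 0.002, 0.001]
ft_force: [7.7, 0.4, -6.9]
grip_width: 0.155
```

>>> {"fn": "jog_arm", "kwargs": {"steps": [0.005, 0, 0, -0.001, 0, 0.005, -0.001, 0, -0.002, 0, 0.005, -0.001, 0, -0.003, 0, 0.005, -0.001, 0, -0.004, 0, 0.005, -0.002, 0, -0.005, 0, 0.005, -0.002, 0, -0.006, 0, 0.005, -0.002, 0, -0.007, 0, 0.005, -0.003, 0, -0.008, 0, 0.005, -0.003, 0, -0.009, 0, 0.005, -0.003, 0, -0.01, 0]}}

```text
clock: 43.2
position: [0.5729, 0.006, 0.1032]
ee_rot: [0.77, 0.638, 0.002, 0.001]
ft_force: [8.2, -2.2, -7.8]
grip_width: 0.157
```

```bash
python3 - <<'E'
from h import *
r=grab("12")
cv2.imwrite("pics/z12.png",cv2.resize(r["scene"][0][150:350,60:330,::-1],None,fx=2.9,fy=2.9))
E
```

```text
(no output)
```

View pics/z12.png

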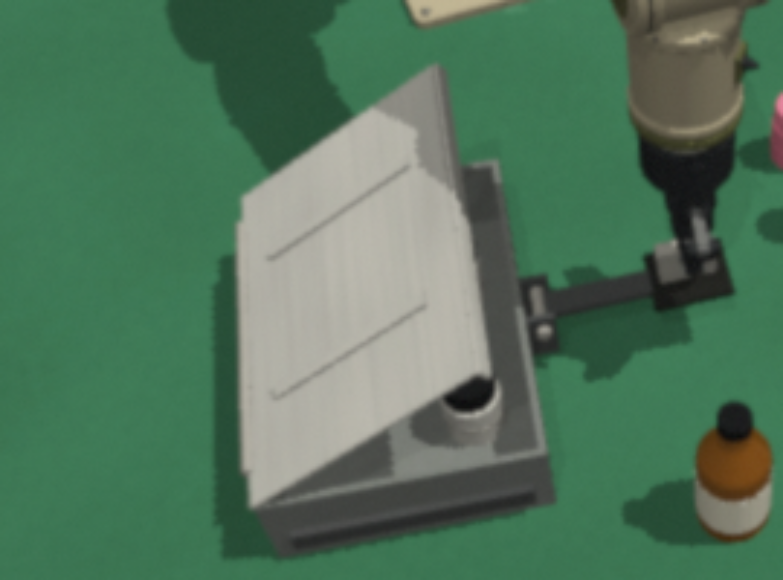

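About 0.6 rad of lid is left. Slowing down for the close.

>>> {"fn": "jog_arm", "kwargs": {"steps": [0.005, 0, 0, -0.001, 0, 0.005, 0, 0, -0.001, 0, 0.005, -0.001, 0, -0.002, 0, 0.005, -0.001, 0, -0.003, 0, 0.005, -0.001, 0, -0.003, 0, 0.005, -0.001, 0, -0.004, 0, 0.005, -0.002, 0, -0.004, 0, 0.005, -0.002, 0, -0.005, 0, 0.005, -0.002, 0, -0.005, 0, 0.005, -0.002, 0, -0.006, 0]}}

```text
clock: 44.3
position: [0.5725, 0.0038, 0.1091]
ee_rot: [0.77, 0.638, 0.002, 0.001]
ft_force: [9.1, -2.3, -8.1]
grip_width: 0.154
```

>>> {"fn": "jog_arm", "kwargs": {"steps": [0.005, 0, 0, -0.001, 0, 0.005, -0.001, 0, -0.001, 0, 0.005, -0.001, 0, -0.002, 0, 0.005, -0.001, 0, -0.002, 0, 0.005, -0.001, 0, -0.002, 0, 0.005, -0.001, 0, -0.003, 0, 0.005, -0.001, 0, -0.003, 0, 0.005, -0.002, 0, -0.004, 0, 0.005, -0.002, 0, -0.004, 0, 0.005, -0.002, 0, -0.005, 0]}}

```text
clock: 45.3
position: [0.5721, 0.0017, 0.1141]
ee_rot: [0.771, 0.637, 0.002, 0.001]
ft_force: [7.6, -3.7, -7.4]
grip_width: 0.153
```

>>> {"fn": "jog_arm", "kwargs": {"steps": [0.005, 0, 0, 0, 0, 0.005, 0, 0, -0.001, 0, 0.005, 0, 0, -0.001, 0, 0.005, 0, 0, -0.001, 0, 0.005, -0.001, 0, -0.002, 0, 0.005, -0.001, 0, -0.002, 0, 0.005, -0.001, 0, -0.002, 0, 0.005, -0.001, 0, -0.003, 0, 0.005, -0.001, 0, -0.003, 0, 0.005, -0.001, 0, -0.003, 0]}}

```text
clock: 46.3
position: [0.5719, 0.0004, 0.1172]
ee_rot: [0.771, 0.637, 0.001, 0.001]
ft_force: [7.1, -3.1, -5.6]
grip_width: 0.157
```

```bash
python3 - <<'E'
from h import *
r=grab("13")
cv2.imwrite("pics/z13.png",cv2.resize(r["scene"][0][150:350,60:330,::-1],None,fx=2.9,fy=2.9))
E
```

```text
(no output)
```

View pics/z13.png

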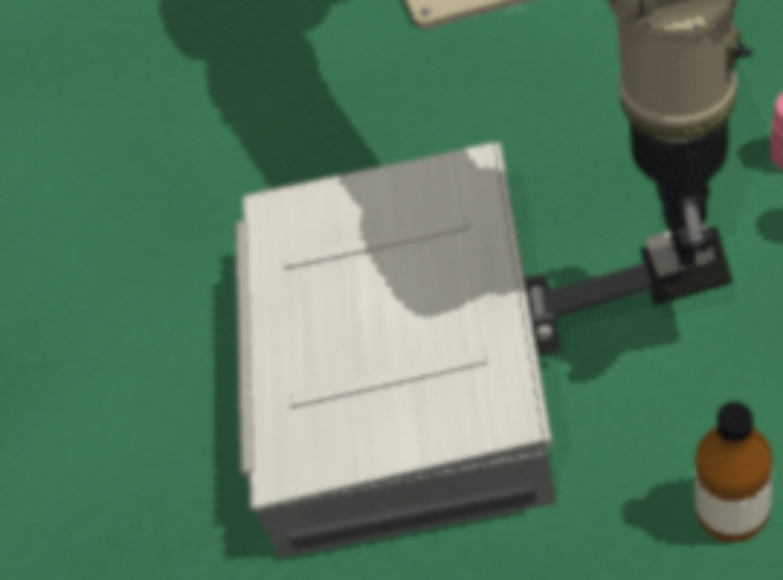

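>>> {"fn": "jog_arm", "kwargs": {"steps": [0.005, 0, 0, 0, 0, 0.005, 0, 0, -0.001, 0, 0.005, 0, 0, -0.001, 0, 0.005, 0, 0, -0.001, 0, 0.005, 0, 0, -0.002, 0, 0.005, 0, 0, -0.002, 0, 0.005, -0.001, 0, -0.002, 0, 0.005, -0.001, 0, -0.003, 0, 0.005, -0.001, 0, -0.003, 0, 0.005, -0.001, 0, -0.003, 0]}}

```text
clock: 47.4
position: [0.5717, -0.0006, 0.1196]
ee_rot: [0.771, 0.637, 0.001, 0.001]
ft_force: [11.4, -2.8, -14.0]
grip_width: 0.154
```

>>> {"fn": "jog_arm", "kwargs": {"steps": [0.005, 0, 0, 0, 0, 0.005, 0, 0, 0, 0, 0.005, 0, 0, -0.001, 0, 0.005, 0, 0, -0.001, 0, 0.005, 0, 0, -0.001, 0, 0.005, 0, 0, -0.001, 0, 0.005, 0, 0, -0.001, 0, 0.005, 0, 0, -0.001, 0, 0.005, 0, 0, -0.001, 0, 0.005, 0, 0, -0.001, 0]}}

```text
clock: 48.4
position: [0.5716, -0.0006, 0.1197]
ee_rot: [0.771, 0.637, 0.001, 0.002]
ft_force: [13.8, -3.6, -22.3]
grip_width: 0.152
```

>>> {"fn": "jog_arm", "kwargs": {"steps": [0.005, 0, 0.001, 0.001, 0, 0.005, 0, 0.001, 0.001, 0, 0.015, 0, 0.001, 0.001, 0, 0.03, 0, 0.001, 0.001, 0, 0.045, 0, 0.001, 0.001, 0, 0.05, 0, 0.001, 0, 0, 0.05, 0, 0.001, -0.02, 0, 0.05, 0, 0.001, -0.05, 0, 0.05, 0, 0.001, -0.08, 0, 0.05, 0, 0.001, -0.1, 0]}}

```text
clock: 49.4
position: [0.5717, -0.0001, 0.2227]
ee_rot: [0.77, 0.638, 0.001, 0.0]
ft_force: [-0.6, -0.5, 0.1]
grip_width: 0.587
```

>>> {"fn": "jog_arm", "kwargs": {"steps": [0.05, 0.02, -0.02, -0.01, 0, 0.05, 0.05, -0.04, -0.02, 0, 0.05, 0.08, -0.06, -0.02, 0, 0.05, 0.11, -0.08, -0.02, 0, 0.05, 0.15, -0.1, -0.02, 0, 0.05, 0.19, -0.11, -0.02, 0, 0.05, 0.23, -0.11, -0.02, 0, 0.05, 0.26, -0.11, -0.02, 0, 0.05, 0.28, -0.11, -0.02, 0, 0.05, 0.28, -0.11, -0.02, 0]}}

```text
clock: 50.4
position: [0.5146, 0.2989, 0.2399]
ee_rot: [0.769, 0.639, -0.0, -0.0]
ft_force: [-0.7, -0.5, -0.3]
grip_width: 0.587
```

```bash
python3 - <<'E'
from h import *
r=grab("14");o=manip.get_obs();print(o["position"],o["ft_force"])
a=cv2.imread("pics/top0.png");b=r["top"][0][:,:,::-1]
for n in("top","scene"):
    d0=np.load(n+"_d.npy");d1=r[n][1];x=[]
    u=proj(n,[[.525,-.24,.085]])[0].round().astype(int)
    for q in ([.55,-.16,.085],[.65,-.18,.085],[.43,-.14,.085],[.5,-.3,.085],[.5251+.187*.245,-.2408+.982*.245,.13]):
        v,w=proj(n,[q])[0].round().astype(int)[::-1];x.append(round(float(np.median(d1[v-1:v+2,w-1:w+2]-d0[v-1:v+2,w-1:w+2])),4))
    print(n,"depth change lid pts, rib",x)
E
```

```text
[0.5154 0.2952 0.2402] [-0.0954 -0.0505 -0.3154]
top depth change lid pts, rib [-0.0014, 0.0024, 0.0031, 0.0007, -0.0004]
scene depth change lid pts, rib [-0.0009, 0.0007, -0.0016, 0.0002, 0.0006]
```

View pics/scene14.png

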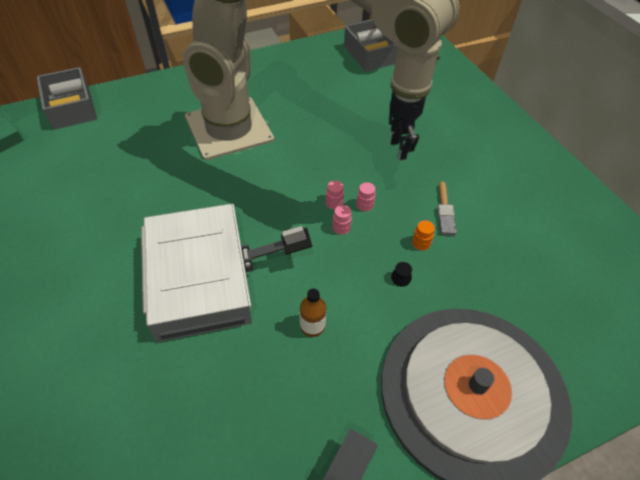

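View pics/top14.png

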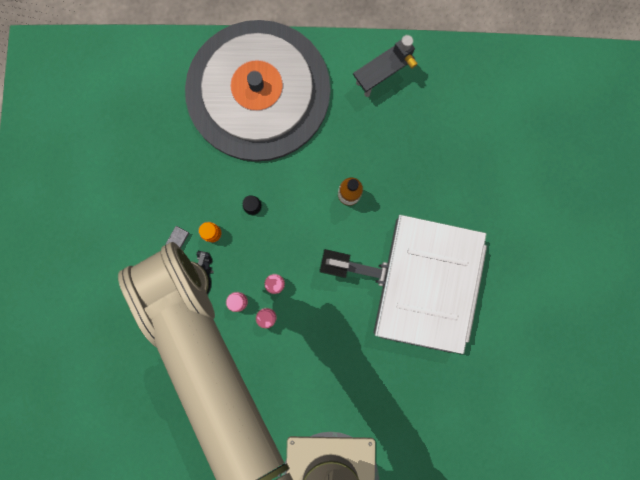

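The lid at scene (195,265) and the pedal (295,240) look as they did at the start. The bystanders and look-alikes haven't moved, and the arm is clear.

```bash
python3 -c "
from workcell import manip
print(manip.hand_in())"
```

```text
the job is handed in; nothing more can be done
None
```

The job is done and handed in. I found three black-capped pots on the bench and put all of them in the chest, with the lid shut again. The whole job took about 50 s of the 210 s allowed.

- **Caps:** I pressed each one until it stopped, at a top height of about 0.070 m under 21–24 N.
- **Lid up:** I pushed the pedal down onto its stop (about 20 N), and the lid stood right up.
- **Pots:** All three stood upright on the chest floor in the last pictures before closing. One was set down harder than I meant, at about 55 N at the wrist. That is under the 120 N limit, and the pot still stood upright.
- **Lid down:** I raised the pedal over about 8 s to its upper stop, where the height stopped changing while the force rose to 22 N. I then let go.

In the final views the lid and pedal match their starting depth to about 3 mm, which is roughly the camera noise. The oil bottle, loupe, brush and the pink and orange look-alikes are where they were; the brush is partly hidden by the arm in the top view but clear in the scene view. No check failed, but the pots can't be seen with the lid shut, so I did not check them again after it closed.

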